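One full stroke of the rotary microtome

ROBOT

A 6-joint arm with a two-finger parallel gripper is mounted at the origin on a cart in front of the work surface, level with it; the furniture and walls round the work are solid. World frame = base frame: x ahead of the robot, y to its left, z up, the work surface at z = 0. Lengths are in mm, angles in degrees, forces in N, time in s.
With the tool pointing down it reaches from about 350 to 850 mm from the base axis. Payload 8.1 kg.
Tool frame: the origin (TCP) lies at the very end of the fingers, on their centre line; the grasp point (between the pads) lies 19 mm behind it; z points along the fingers, y is the direction in which the jaws open and shut (so a half turn about z gives the same grasp; the last joint's range is limited). The gripper opens to 85 mm and grips with 20 to 120 N. Pads are 22 mm wide; open, the fingers measure 114 mm over their backs; the gripper's body (76 mm by 85 mm) begins 54 mm behind the grasp point. The pads swing forward as they close: fully open they stand 13 mm farther back than shut.
Start: joints at [58.476, 7.471, 85.268, -0, 87.261, -4.893], TCP at [268.927, 536.362, 231.292] pointing down, gripper open.
Joint ranges: [-169.43, 169.43], [-51.17, 129.36], [1.28, 143.12], [-76.62, 256.62], [0, 156.53], [-152.29, 152.29]. Speed limits (degrees/s): [136.94, 136.94, 159.86, 180, 180, 180].

INTERFACE

Orientations are given as [roll, pitch, yaw] about the fixed x, y, z axes, in that order (R = Rz(yaw) Ry(pitch) Rx(roll)).
In Python, from bench import sensors, viewer, job gives the robot as it stands.
- The arm moves only by the shell command python3 -m pendant 'ROWS' [FORCE]. ROWS is JSON, one flat list of numbers, 5 for each row, row after row: the shift along the world's x, y, z in mm, then the turn about the world's z in rad, then the finger opening in mm, from 0 to 85.4. In form: [x, y, z, twist, hand, x, y, z, twist, hand, ...]. A call has 1 to 12 rows; each row shifts and turns the pose as measured when the row begins; what a row does not reach is not made up. A row lasts 1/12 s, in which the tool goes at most 41.7 mm and 7.16 degrees, less where a joint would pass 70% of its speed; a pose out of reach is approached as far as the arm can. A call with a gripper value outside its range is refused whole. The fingers move at their own pace and stop on an object; FORCE is the grip in N (left out, the last holds). Time passes only in rows, so rows that do not move let the fingers close. It gives the time, the measured TCP pose, the force and the opening at its end, in the units of the state.
- sensors.sense(): the state, without advancing time (a new reading comes with each control period).
- viewer.snapshot(name): name is "scene" or "top" or "wrist"; returns a dict with "frame" (480x640x3 uint8, blue, green, red), "z_map" (480x640 float32, mm along the optical axis (not along the pixel's ray), 0 where there is no reading), "fx", "fy", "cx", "cy" (pixels), "view" (4x4, takes a point from world to camera coordinates). Camera axes: x right, y down, z forward; pixel columns grow to the right and rows downward; lengths in mm; the calibration is good to about 2 mm. A picture is of the moment at which its call begins.
- job.hand_in(): hands the job in, once; it reports no verdict.
The state is a dict: "time": time; "joint_pos": joint angles; "qd": joint speeds; "joint_efforts": joint torques, N m; "tool_pos": TCP position; "tcp_rot": TCP orientation; "ft_force": force on the tool from outside, world axes, zero at the start; "wrist_torque": the same for the moment, N m; "finger_gap": finger opening in mm.
Only numpy, scipy, OpenCV 4.12 (cv2) and the standard library are available. Lean on these libraries where they do the work, as an engineer would, in place of code of your own. Each camera call takes 0.05 s, during which the arm holds its last target.

TASK

Run the microtome through exactly one stroke: turn its large handwheel one full revolution clockwise, as seen facing the wheel from the machine's right-hand side (over the top the grip goes away from the robot), so that the specimen head goes down and comes up again. Stop with the wheel's grip back where it was at the start, and let go of it.

Things in the scene. Friction and masses are not known exactly. Their poses are not given: they have to be found in the camera images.
- microtome_handwheel (a joint): angle (rad) of the big upright handwheel (240 mm across) on the right-hand (-y) side of the rotary microtome, the big grey machine. 0: grip at the top (4 deg toward the robot). Falls as it turns clockwise seen from that side (top: grip goes +x, away from the robot); one turn is -6.283. Starts at -0.5 to 0.5; it has no stops. Takes 2 to 6 N at the grip; stays where it is left.
- wheel_axle (a point): centre of the circle that the middle of the grip runs on: on the wheel's level axle line, out beyond the wheel's face, 170 mm above the bench. Its axes turn with the wheel: y always lies along the axle and points into the machine, away from the grip's free end; x and z lie in the plane of the wheel.
- wheel_grip (a point): mid-length, on the axis, of the wheel's round black grip: 27 mm thick, parallel to the axle, straight from 31 mm inward (a 33 mm collar begins) to 46 mm outward (free end). Wheel face 67 mm inward. Spins on its own pin, so a hand holding it need not turn. Circle radius 84 mm: height 254 mm at the top, 86 at the bottom. Wheel rim is up to 290 mm, machine housing 342 mm high. Axes as wheel_axle.
- specimen_head (a point): middle of the specimen head, a 50 x 50 mm block of steel clamps on the machine's front. The handwheel drives it: highest (288 mm above the bench) with the grip at the top, 30 mm lower with the grip at the bottom.

How it is judged (in metres and radians):
On the way:
1. the wheel has been turned clockwise through the lower half of its turn, with the specimen head lowered (value of joint microtome_handwheel between -4.2 and -2.8 rad and distance of specimen_head from where it was at the start of the episode above 0.018 m).
At the end, for the whole second after the job is handed in: the handwheel has made one full clockwise turn and stands still, its grip within 22 mm (15 degrees) of where it started and the specimen head within 8 mm of its starting height (value of joint microtome_handwheel between -7.4 and -5.2 rad and distance of wheel_grip from where it was at the start of the episode below 0.022 m and distance of specimen_head from where it was at the start of the episode below 0.008 m and velocity of joint microtome_handwheel between -0.1 and 0.1 rad/s); the robot touches nothing.
It also fails if it takes over 61 s, if anything falls off the work surface, if the arm or the gripper's body presses on something with over 40 N, if the wrist force passes 120 N, or if a joint passes its speed limit or range.

## Working session

There is one attempt and no reset: what is moved stays moved. The work goes in short steps, Python scripts to look and compute and a shell command to move; the robot and the scene stay as the last step left them, time stands still between calls to the robot, and variables do not carry over. Pictures are saved under pics/ and viewed, and the job is handed in when it is done.

```bash
ls; mkdir -p pics
python3 - <<'E'
from bench import sensors, viewer
import cv2
print(sensors.sense())
for n in ("scene","top","wrist"):
    s=viewer.snapshot(n); cv2.imwrite(f"pics/{n}0.png",s["frame"]); print(n,s["fx"],s["fy"],s["cx"],s["cy"],s["view"].round(3).tolist() if hasattr(s["view"],"round") else s["view"])
E
```

```text
pics
{'time': 0.0, 'joint_pos': array([ 5.84752615e+01,  7.51346013e+00,  8.53297096e+01, -1.63581659e-03,
        8.72597781e+01, -4.89256534e+00]), 'qd': array([-0.01982521,  0.01553525, -0.02299859,  0.03702782,  0.03743557,
       -0.04760809]), 'joint_efforts': array([-6.86748208e-04, -5.69399464e+01, -5.00555670e+01, -4.62378903e-04,
        1.51408254e-02,  5.19156856e-06]), 'tool_pos': array([268.65834298, 535.88779372, 230.25746704]), 'tcp_rot': array([-1.79897288e+02, -7.15232430e-03,  1.53367900e+02]), 'ft_force': array([-0.0627603 , -0.13993736,  0.36946416]), 'wrist_torque': array([-0.00552786, -0.00550557,  0.00130924]), 'finger_gap': 85.30110663860094}
scene 471.6970486006504 471.6970486006504 317.30901654340164 231.37451259158647 [[0.562, -0.827, 0.018, -166.574], [-0.412, -0.299, -0.861, 517.634], [0.717, 0.477, -0.508, 490.401], [0.0, 0.0, 0.0, 1.0]]
top 442.87044253487664 442.87044253487664 317.05679754155153 241.59222261668788 [[0.026, -0.999, 0.021, 173.072], [-0.987, -0.029, -0.16, 628.182], [0.16, -0.017, -0.987, 1014.931], [0.0, 0.0, 0.0, 1.0]]
wrist 431.9737697096014 431.9737697096014 320.61501350599536 235.39832978814698 [[0.448, 0.894, -0.001, -598.186], [0.857, -0.429, 0.287, -37.28], [0.256, -0.13, -0.958, 378.017], [0.0, 0.0, 0.0, 1.0]]
```

View pics/scene0.png

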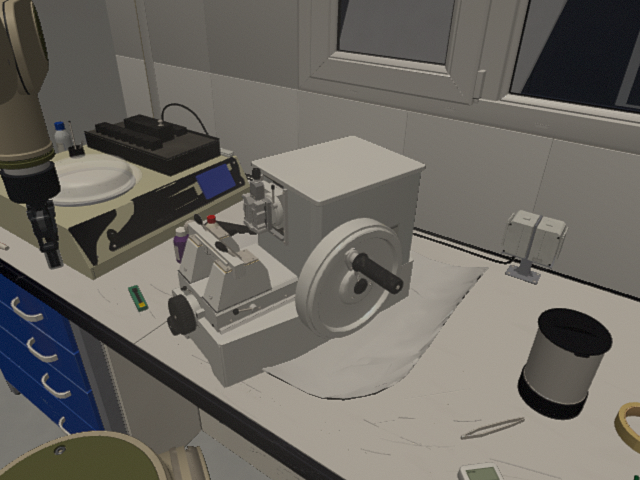

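View pics/top0.png

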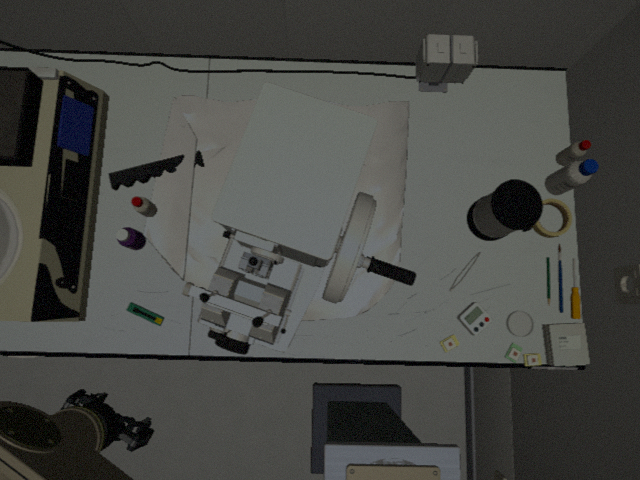

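```bash
cat > h.py <<'E'
import numpy as np, cv2
from bench import sensors, viewer
def P(s,u,v,z=None):
    z=s["z_map"][int(round(v)),int(round(u))] if z is None else z
    V=np.array(s["view"]); c=np.array([(u-s["cx"])/s["fx"]*z,(v-s["cy"])/s["fy"]*z,z])
    return V[:3,:3].T@(c-V[:3,3])
def ray(s,u,v):
    V=np.array(s["view"]); d=V[:3,:3].T@np.array([(u-s["cx"])/s["fx"],(v-s["cy"])/s["fy"],1]); return -V[:3,:3].T@V[:3,3], d/np.linalg.norm(d)
def tri(rs):
    A=np.zeros((3,3));b=np.zeros(3)
    for o,d in rs:
        M=np.eye(3)-np.outer(d,d);A+=M;b+=M@o
    x=np.linalg.solve(A,b); return x,[np.linalg.norm((np.eye(3)-np.outer(d,d))@(x-o)) for o,d in rs]
def pix(s,p):
    V=np.array(s["view"]); c=V[:3,:3]@np.asarray(p)+V[:3,3]; return np.array([s["fx"]*c[0]/c[2]+s["cx"],s["fy"]*c[1]/c[2]+s["cy"]])
def crop(s,x0,y0,w,h,k,name):
    cv2.imwrite(name,cv2.resize(s["frame"][y0:y0+h,x0:x0+w],None,fx=k,fy=k,interpolation=cv2.INTER_CUBIC))
E
python3 - <<'E'
from h import *
s=viewer.snapshot("scene"); t=viewer.snapshot("top")
crop(s,290,210,130,130,4.6,"pics/sc1.png"); crop(t,310,180,120,130,4.6,"pics/tc1.png")
E
```

```text
(no output)
```

View pics/sc1.png

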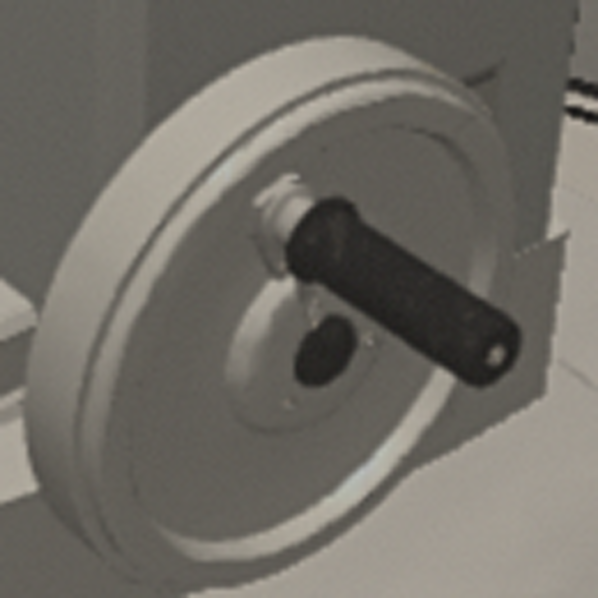

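View pics/tc1.png

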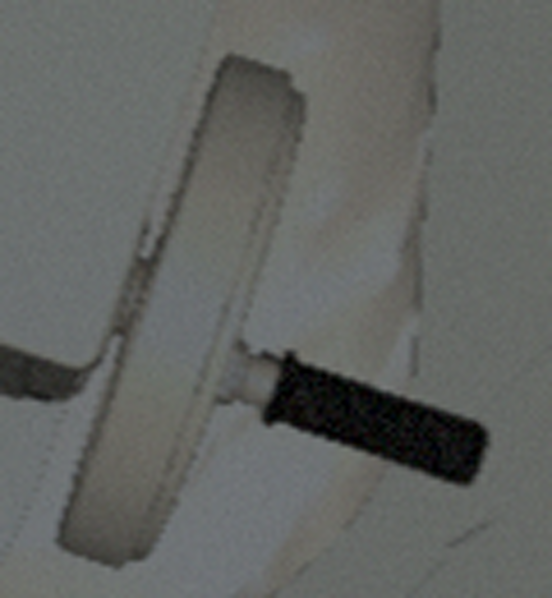

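Run:
```python
from h import *
s=viewer.snapshot("scene"); t=viewer.snapshot("top")
k=4.6
S=lambda u,v:(290+u/k,210+v/k)
T=lambda u,v:(310+u/k,180+v/k)
tip,e=tri([ray(s,*S(497,353)),ray(t,*T(479,456))]); print("tip tri",tip,e)
col,e=tri([ray(s,*S(309,246)),ray(t,*T(274,387))]); print("collar inner tri",col,e)
d=col-tip; print("len",np.linalg.norm(d),"dir",d/np.linalg.norm(d), "yaw of axle(y)",np.degrees(np.arctan2(-d[0],d[1])))
print("tip depth",P(s,*S(497,353)),P(t,*T(465,450)))
# face plane by depth: region in scene
pts=[];
for (u,v) in [(230,140),(200,420),(300,480),(160,350),(420,420),(400,150),(190,300),(330,130),(260,500)]:
    p=P(s,*S(u,v)); pts.append(p); print((u,v),p.round(1))
# dense black pixels grip in both
for n,im,(x0,y0,w,h) in (("s",s,(350,250,56,48)),("t",t,(366,255,52,30))):
    f=im["frame"][y0:y0+h,x0:x0+w].max(2); m=f<(60 if n=="s" else 45)
    ys,xs=np.nonzero(m); q=np.array([P(im,x+x0,y+y0) for x,y in zip(xs,ys)])
    print(n,len(q),np.percentile(q,[2,50,98],axis=0).round(1).tolist())
```

```text
tip tri [522.67925258   5.23308059 248.51928041] [np.float64(0.554458406393623), np.float64(0.5544584063936601)]
collar inner tri [548.86385029  92.2055913  243.60260467] [np.float64(2.2447767566046255), np.float64(2.2447767566046304)]
len 90.96166487838467 dir [ 0.2878641   0.95614467 -0.05405217] yaw of axle(y) -16.75534161413999
tip depth [524.95051118   6.69337946 246.36150189] [524.1803671   13.74198593 261.97994616]
(230, 140) [543.7 127.8 279.1]
(200, 420) [535.9 130.7 151.6]
(300, 480) [592.3 113.6  89.9]
(160, 350) [516.5 138.2 194.8]
(420, 420) [649.1  86.6  97.7]
(400, 150) [631.3 100.3 240.6]
(190, 300) [528.6 133.1 213.3]
(330, 130) [580.1 105.8 273.3]
(260, 500) [571.4 120.8  90. ]
s 1030 [[510.8, 4.0, 162.1], [528.8, 54.1, 254.8], [579.6, 104.7, 263.2]]
t 640 [[514.8, 9.6, 250.2], [535.8, 51.6, 260.3], [557.7, 93.7, 265.6]]
```

Run:
```python
from h import *
from scipy.optimize import least_squares
s=viewer.snapshot("scene"); t=viewer.snapshot("top")
# grip cylinder fit
Q=[]
for n,im,(x0,y0,w,h) in (("s",s,(362,258,42,40)),("t",t,(372,258,48,28))):
    f=im["frame"][y0:y0+h,x0:x0+w].max(2); m=f<(60 if n=="s" else 45)
    ys,xs=np.nonzero(m); q=np.array([P(im,x+x0,y+y0) for x,y in zip(xs,ys)]); Q.append(q[q[:,2]>225])
def res(p,q):
    yaw,x0,z0,tl=p
    d=np.array([-np.sin(yaw),np.cos(yaw),tl]); d/=np.linalg.norm(d)
    r=q-np.array([x0,50,z0]); r=r-np.outer(r@d,d)
    return np.linalg.norm(r,axis=1)-13.5
for q in (Q[0],Q[1],np.vstack(Q)):
    o=least_squares(res,[-.29,536,248,0],args=(q,),loss="soft_l1"); print(len(q),np.degrees(o.x[[0,3]]),o.x[1:3],np.median(np.abs(res(o.x,q))))
# face plane
ys,xs=np.mgrid[215:340,292:400]; W=np.array([P(s,x,y) for x,y in zip(xs.ravel(),ys.ravel())])
d=np.array([.288,.957,0]);d/=np.linalg.norm(d)
g=W[(W[:,2]>40)&(W[:,2]<300)]
a=g@d; h,e=np.histogram(a,bins=np.arange(150,330,4)); print([(int(x),int(c)) for x,c in zip(e,h) if c>60])
```

```text
727 [-18.09334947  -0.10662467] [535.77314329 248.08738216] 0.6809442194714883
600 [-18.20765197   0.30277024] [537.73382254 248.88270421] 0.8576577150873002
1327 [-18.70610968   0.28787282] [536.6422142  248.57207201] 0.9069712510363175
[(154, 87), (238, 80), (242, 80), (258, 78), (262, 181), (266, 1793), (270, 897), (274, 1272), (278, 2640), (282, 286), (286, 218), (290, 212), (294, 215), (298, 219), (302, 205), (306, 136), (318, 106), (322, 684)]
```

Run:
```python
from h import *
from scipy.optimize import least_squares
s=viewer.snapshot("scene"); 
ys,xs=np.mgrid[212:345,290:410]; W=np.array([P(s,x,y) for x,y in zip(xs.ravel(),ys.ravel())])
W=W[(W[:,2]>45)&(W[:,2]<300)]
d=np.array([.309,.951,0])
for it in range(4):
    a=W@d; 
    if it==0:
        h,e=np.histogram(a,bins=np.arange(150,360,3)); print([(int(x),int(c)) for x,c in zip(e,h) if c>80])
    i=np.argmax(np.histogram(a,bins=np.arange(150,360,3))[0]); c0=151.5+3*i
    q=W[np.abs(a-c0)<5]; c=q.mean(0); n=np.linalg.svd(q-c)[2][2]; n*=np.sign(n[1]); d=n; print(len(q),n,np.degrees(np.arctan2(-n[0],n[1])),n@c)
yaw=-np.arctan2(n[0],n[1]); 
yaw=np.radians(-18.2)
ex=np.array([np.cos(yaw),np.sin(yaw),0]); ey=np.array([-np.sin(yaw),np.cos(yaw),0])
a=W@ey; b=W@ex
print("rim extents", [ (lo,(lo+3),len(m:=W[(a>=lo)&(a<lo+3)]),np.percentile(m@ex,[1,99]).round(1),np.percentile(m[:,2],[1,99]).round(1)) for lo in range(236,300,3) if ((a>=lo)&(a<lo+3)).sum()>50])
g=np.array([536.6,50,248.6]); print("grip axis ex",g@ex)
```

```text
[(165, 113), (252, 81), (273, 94), (276, 520), (279, 1849), (282, 464), (285, 607), (288, 2329), (291, 1129), (294, 180), (297, 167), (300, 166), (303, 154), (306, 165), (309, 154), (312, 167), (315, 135), (333, 418), (336, 1551), (339, 119), (354, 81)]
4164 [ 3.05276930e-01  9.52263602e-01 -1.65577652e-04] -17.77482571655275 287.8527317684801
2842 [ 3.04991609e-01  9.52354873e-01 -5.61424479e-04] -17.757661956185828 277.8971171496964
2864 [ 3.04957926e-01  9.52365560e-01 -7.09380079e-04] -17.75563725454669 277.9393474051297
2866 [ 3.04933215e-01  9.52373531e-01 -6.26589476e-04] -17.754149603016533 277.9547769026723
rim extents [(251, 254, 63, array([476.1, 509.3]), array([193.3, 263.7])), (254, 257, 77, array([475.1, 513.6]), array([190.5, 265.5])), (272, 275, 55, array([478.9, 507. ]), array([201.9, 262.1])), (275, 278, 100, array([478.3, 536.3]), array([155.5, 262.3])), (278, 281, 715, array([410.3, 603.1]), array([ 62.6, 281.3])), (281, 284, 1679, array([409.9, 631. ]), array([ 61.4, 280.7])), (284, 287, 455, array([407.8, 631.9]), array([ 71. , 283.5])), (287, 290, 725, array([402.7, 618.9]), array([ 72. , 286.5])), (290, 293, 2313, array([404.2, 615.4]), array([ 76.1, 287.2])), (293, 296, 1032, array([402.6, 607.3]), array([ 91. , 288.4])), (296, 299, 172, array([401.6, 579.9]), array([121. , 289.7])), (299, 302, 169, array([401.3, 565.1]), array([126.7, 289.8]))]
grip axis ex 494.1382569225169
```

```bash
python3 - <<'E'
from h import *
s=viewer.snapshot("scene"); t=viewer.snapshot("top"); w=viewer.snapshot("wrist")
crop(s,0,130,100,150,4,"pics/sg.png"); crop(t,0,360,200,120,4,"pics/tg.png")
cv2.imwrite("pics/w1.png",w["frame"])
x0,y0=pix(s,[268.7,535.9,230]);print(x0,y0, pix(t,[268.7,535.9,230]))
V=np.array(w["view"]);c=-V[:3,:3].T@V[:3,3];print(c,pix(s,c),pix(t,c))
E
python3 -c "
import cv2,numpy as np
a=cv2.imread('pics/sg.png');b=cv2.imread('pics/tg.png');
b=np.clip(b.astype(float)*2,0,255).astype('uint8');b=cv2.resize(b,(400,240))
c=np.zeros((600,800,3),'uint8');c[:600,:400]=a;c[:240,400:]=b;w=cv2.imread('pics/w1.png');c[280:580,400:]=cv2.resize(w,(400,300));cv2.imwrite('pics/g1.png',c)"
```

```text
56.4930631606245 259.4992647211358 [128.06955248 409.12010722]
[203.30948015 568.00060498 373.08143957] [-21.36430999 193.98527139] [ 64.79328221 474.15692889]
```

View pics/g1.png

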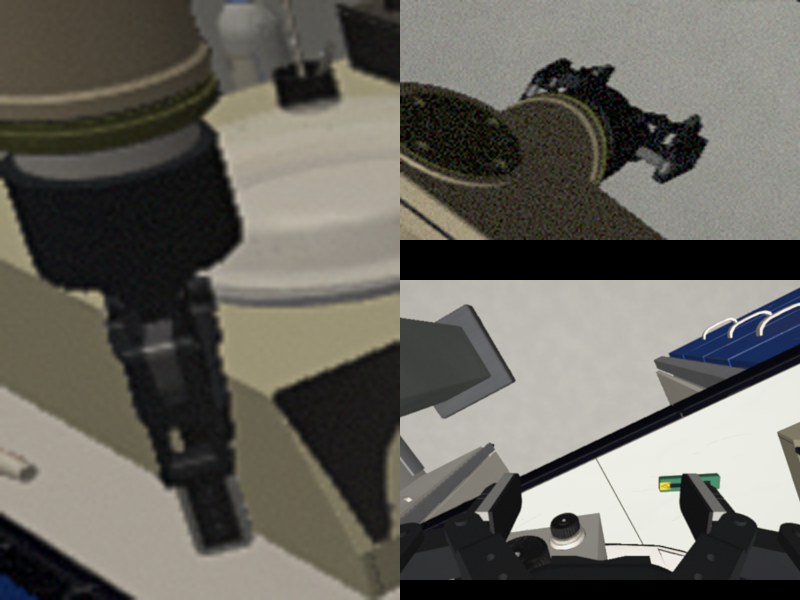

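Run:
```python
from h import *
s=viewer.snapshot("scene"); k=4.6
yaw=np.radians(-17.75); ex=np.array([np.cos(yaw),np.sin(yaw),0]); ey=np.array([-np.sin(yaw),np.cos(yaw),0])
for u,v in [(325,350),(315,365),(340,335),(255,360),(265,400),(240,360),(320,420),(275,215),(290,200)]:
    p=P(s,290+u/k,210+v/k); print((u,v),(p@ex).round(1),(p@ey).round(1),p[2].round(1))
```

```text
(325, 350) 501.9 252.8 193.3
(315, 365) 516.2 271.9 167.7
(340, 335) 507.0 250.5 199.5
(255, 360) 489.0 277.9 179.0
(265, 400) 495.8 277.9 156.0
(240, 360) 485.9 283.1 177.2
(320, 420) 538.1 288.2 118.6
(275, 215) 486.1 268.6 253.2
(290, 200) 492.5 267.8 257.7
```

```bash
python3 -m pendant '[0,0,36,0,85, 0,0,36,0,85, 0,0,36,0,85, 0,-10,30,0,85, 8,-20,10,-0.1,85, 16,-32,0,-0.118,85, 16,-32,0,-0.118,85, 16,-32,0,-0.118,85, 16,-32,0,-0.118,85, 16,-32,0,-0.118,85, 16,-32,0,-0.118,85, 16,-32,0,-0.118,85]' 60
```

```text
time: 1.7
tool_pos: [386.1, 274.4, 384.5]
tcp_rot: [-180.0, -0.3, 98.8]
ft_force: [0.3, 0.9, -0.5]
finger_gap: 85.0
```

```bash
python3 -m pendant '[17,-30,0,-0.1,85, 17,-30,0,-0.1,85, 17,-30,0,-0.1,85, 17,-30,0,-0.1,85, 17,-30,0,-0.06,85, 17,-30,0,0,85, 17,-30,0,0,85, 14,-26,0,0,85, 4,-8,0,0,85, 0,0,0,0,85]'
python3 - <<'E'
from h import *
print(sensors.sense()["joint_pos"].round(1),sensors.sense()["tool_pos"].round(1),sensors.sense()["tcp_rot"].round(1))
w=viewer.snapshot("wrist"); cv2.imwrite("pics/w2.png",w["frame"])
for p in ([536.1,49.4,249],[526.8,20.3,249]): print(pix(w,p))
E
```

```text
time: 2.53
tool_pos: [528.7, 10.3, 386.2]
tcp_rot: [179.7, -0.4, 70.1]
ft_force: [-0.3, -0.5, 0.7]
finger_gap: 84.8
[ -4.6  -4.6  81.5   0.3 102.7  15.3] [528.7  10.3 386.2] [179.7  -0.4  70.1]
[309.3526193  160.69397394]
[311.41298166 207.23088514]
```

View pics/w2.png

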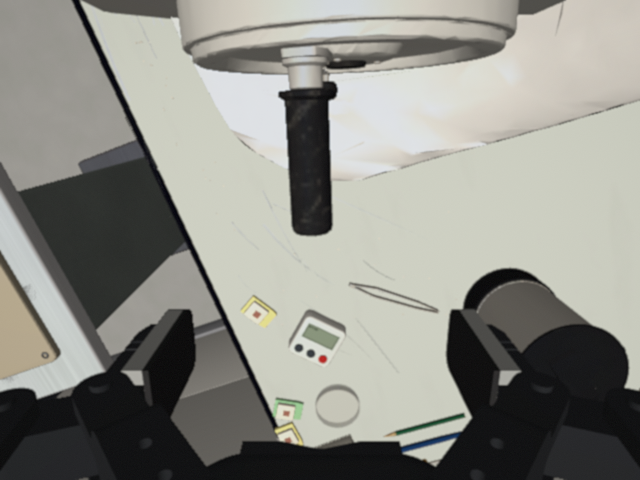

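Run:
```python
from h import *
w=viewer.snapshot("wrist")
yaw=np.radians(-17.75); ex=np.array([np.cos(yaw),np.sin(yaw),0]); ey=np.array([-np.sin(yaw),np.cos(yaw),0])
def atz(u,v,z):
    o,d=ray(w,u,v); return o+d*(z-o[2])/d[2]
for u,v,z in [(181,50,170),(518,40,170),(185,35,170),(347,64,170),(287,100,249),(331,100,249),(290,200,249),(332,200,249),(292,226,249),(332,226,249)]:
    p=atz(u,v,z); print((u,v),(p@ex).round(1),(p@ey).round(1))
crop(w,170,0,370,250,2,"pics/w2c.png")
# wheel depth-based rim extents
Z=w["z_map"]; ys,xs=np.mgrid[0:80,170:530]; W=np.array([P(w,x,y) for x,y in zip(xs.ravel(),ys.ravel())]); W=W[(W[:,2]>100)&(W[:,2]<300)]
a=W@ey
for lo in range(272,300,4):
    m=W[(a>=lo)&(a<lo+4)]; print(lo,len(m),np.percentile(m@ex,[.5,99.5]).round(1),np.percentile(m[:,2],[1,99]).round(1)) if len(m)>30 else 0
```

```text
(181, 50) 398.2 290.0
(518, 40) 656.4 287.9
(185, 35) 402.6 300.4
(347, 64) 525.3 275.4
(287, 100) 482.7 248.8
(331, 100) 509.9 247.8
(290, 200) 481.0 186.0
(332, 200) 508.7 185.0
(292, 226) 481.4 168.3
(332, 226) 508.2 167.3
272 717 [481.9 550.8] [158.5 263.3]
276 5438 [415.9 632.2] [104.  283.6]
280 3573 [420.7 622.2] [103.3 284.1]
284 4763 [410.8 634.9] [104.2 289.9]
288 2998 [415.1 627.6] [132.9 290.3]
292 2307 [414.8 627.6] [223.7 290.2]
296 894 [411.3 631.1] [214.8 284.1]
```

View pics/w2c.png

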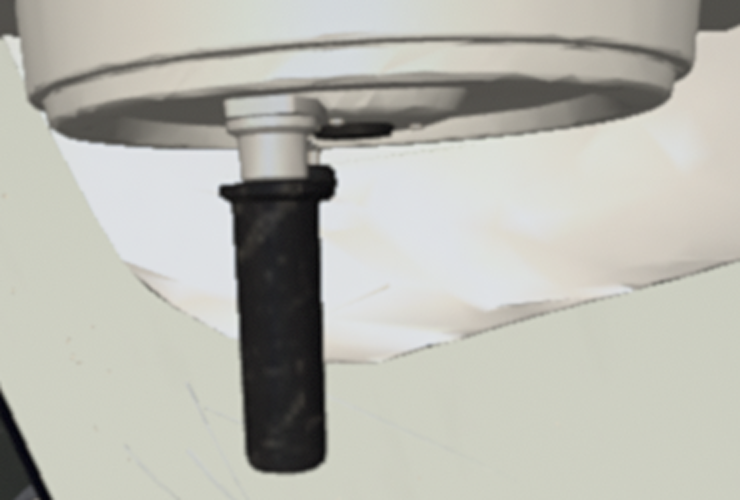

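```bash
python3 -m pendant '[-2,10,0,0.037,85, 0,0,-30,0,85, 0,0,-35,0,85, 0,0,-35,0,85, 0,0,-25,0,85, 0,0,0,0,85]'
python3 - <<'E'
from h import *
s=sensors.sense();print(s["joint_pos"].round(1),s["tool_pos"].round(1),s["tcp_rot"].round(1))
w=viewer.snapshot("scene"); crop(w,240,80,200,150,4,"pics/s3.png")
E
```

```text
time: 3.13
tool_pos: [523.2, 35.7, 262.7]
tcp_rot: [179.2, -0.8, 73.7]
ft_force: [-1.1, 0.1, -0.7]
finger_gap: 84.8
[-2.1 -6.  95.6  0.5 89.4 14.2] [523.2  35.7 262.7] [179.2  -0.8  73.7]
```

View pics/s3.png

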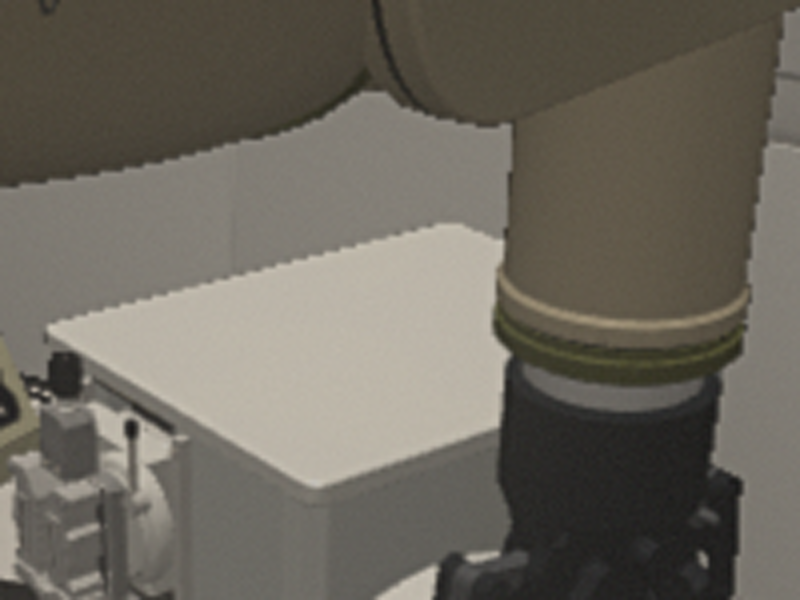

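```bash
python3 -m pendant '[2,-7,0,-0.025,85, 0,0,0,0,85, 0,0,0,0,85]'; python3 -m pendant '[0,0,0,0,85]'
```

```text
time: 3.43
tool_pos: [527.1, 31.4, 271.3]
tcp_rot: [178.7, -0.9, 72.5]
ft_force: [0.5, 0.2, -0.6]
finger_gap: 84.7
time: 3.52
tool_pos: [528.0, 31.5, 273.4]
tcp_rot: [178.5, -1.0, 72.5]
ft_force: [0.8, -0.8, 0.1]
finger_gap: 85.0
```

```bash
for i in 1 2 3; do python3 -m pendant '[0,0,0,0,85]'|sed -n 2,3p; done; python3 -c "
from h import *
s=sensors.sense();print(s['joint_pos'].round(2),s['qd'].round(2),s['joint_efforts'].round(1))"
```

```text
tool_pos: [528.9, 31.5, 275.3]
tcp_rot: [178.4, -1.0, 72.5]
tool_pos: [529.5, 31.3, 276.6]
tcp_rot: [178.3, -1.1, 72.5]
tool_pos: [529.9, 31.2, 277.5]
tcp_rot: [178.2, -1.1, 72.5]
[-2.56 -6.23 94.31  0.58 89.9  14.93] [-0.06 -0.4  -0.63  0.03  0.16  0.  ] [  0.1 -45.2 -50.8   0.1  -0.2   0. ]
```

```bash
python3 -m pendant '[-1,-4,-12,0,85,-1,-4,-12,0,85,-1,-3,-12,0,85]'|sed -n 2,3p;for i in 1 2 3; do python3 -m pendant '[0,0,0,0,85]'|sed -n 2,4p; done
```

```text
tool_pos: [528.8, 19.5, 242.7]
tcp_rot: [177.8, -1.2, 72.6]
tool_pos: [526.8, 18.8, 238.4]
tcp_rot: [178.1, -1.1, 72.5]
ft_force: [-0.4, 0.2, -0.4]
tool_pos: [526.0, 18.5, 236.8]
tcp_rot: [178.2, -1.1, 72.5]
ft_force: [-0.0, 0.2, 0.5]
tool_pos: [525.3, 18.3, 235.6]
tcp_rot: [178.4, -1.0, 72.5]
ft_force: [-0.3, 0.6, 0.2]
```

```bash
python3 -m pendant '[1,1,-5,0,85, 0,0,0,0,60, 0,0,0,0,40, 0,0,0,0,34]' 60|sed -n 2,5p
python3 - <<'E'
from h import *
w=viewer.snapshot("wrist"); t=viewer.snapshot("scene")
c=np.hstack([cv2.resize(w["frame"],(400,300)),cv2.resize(t["frame"][190:310,270:430],(400,300))]); cv2.imwrite("pics/c4.png",c)
E
```

```text
tool_pos: [526.6, 19.6, 230.4]
tcp_rot: [178.4, -1.0, 72.5]
ft_force: [-0.4, 0.9, 1.1]
finger_gap: 51.0
```

View pics/c4.png

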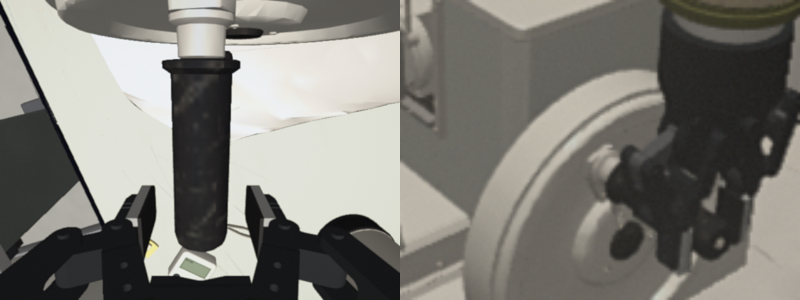

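```bash
python3 -m pendant '[0,0,0,0,20, 0,0,0,0,20, 0,0,0,0,20, 0,0,0,0,20]' 60;  python3 - <<'E'
from h import *
w=viewer.snapshot("wrist"); t=viewer.snapshot("scene")
c=np.hstack([cv2.resize(w["frame"],(400,300)),cv2.resize(t["frame"][190:310,270:430],(400,300))]); cv2.imwrite("pics/c5.png",c)
s=sensors.sense();print(s["joint_pos"].round(1),s["tool_pos"].round(1),s["tcp_rot"].round(1))
E
```

```text
time: 5.03
tool_pos: [526.6, 19.6, 231.1]
tcp_rot: [178.3, -1.1, 72.5]
ft_force: [-0.2, -0.7, -0.9]
finger_gap: 25.4
[-3.9 -5.8 98.7  0.6 85.2 13.6] [526.6  19.6 231.1] [178.3  -1.   72.5]
```

View pics/c5.png

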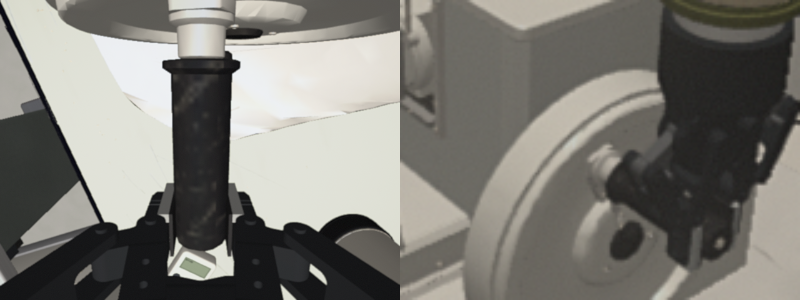

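```bash
cat > plan.py <<'E'
from h import *
import sys,json
step,n=float(sys.argv[1]),int(sys.argv[2])
yaw=np.radians(-17.75); ex=np.array([np.cos(yaw),np.sin(yaw),0]); ey=np.array([-np.sin(yaw),np.cos(yaw),0])
C=np.array([553.3,11.1,151.9]); 
s=sensors.sense(); p=s["tool_pos"]; d=p-C
phi=np.degrees(np.arctan2(d@ex,d[2])); r=np.hypot(d@ex,d[2])
print("t",round(s["time"],2),"phi",phi.round(1),"r",r.round(1),"ey",(d@ey).round(1),"rot",s["tcp_rot"].round(1),"F",s["ft_force"].round(1),"gap",round(s["finger_gap"],1),"j",s["joint_pos"].round(0))
q=lambda a:C+84*(np.sin(np.radians(a))*ex+np.cos(np.radians(a))*np.array([0,0,1]))
for i in range(n):
    print((q(phi+step*(i+1))-q(phi+step*i)).round(0).astype(int).tolist(),end=" ")
print("\nradial fix",(q(phi)-p).round(1), "target phi",phi+step*n)
E
python3 plan.py 8 6
```

```text
t 5.13 phi -19.5 r 84.0 ey -0.0 rot [178.3  -1.   72.5] F [ 0.2 -0.7 -0.9] gap 25.1 j [-4. -6. 99.  1. 85. 14.]
[11, -3, 3] [11, -4, 2] [11, -4, 0] [11, -4, -2] [11, -3, -3] [10, -3, -5] 
radial fix [ 0.  0. -0.] target phi 28.5486770167449
```

```bash
python3 -m pendant '[11,-3,3,0,20, 11,-4,2,0,20, 11,-4,0,0,20, 11,-4,-2,0,20]'; python3 plan.py 9 8
```

```text
time: 5.47
tool_pos: [567.3, 6.6, 235.4]
tcp_rot: [178.8, -1.1, 72.6]
ft_force: [-1.1, 1.8, 2.3]
finger_gap: 24.7
t 5.47 phi 10.0 r 84.8 ey 0.0 rot [178.8  -1.1  72.6] F [-1.1  1.8  2.3] gap 24.7 j [-5.  1. 92.  1. 86. 12.]
[12, -4, -3] [12, -4, -5] [11, -3, -7] [9, -3, -9] [8, -3, -10] [6, -2, -11] [5, -1, -12] [3, -1, -13] 
radial fix [-0.1  0.  -0.8] target phi 81.9553248831862
```

```bash
python3 -m pendant '[12,-4,-3,0,20, 12,-4,-5,0,20, 11,-3,-7,0,20, 9,-3,-9,0,20, 8,-3,-10,0,20, 6,-2,-11,0,20]'; python3 plan.py 9 8
```

```text
time: 5.97
tool_pos: [626.3, -12.1, 190.1]
tcp_rot: [179.1, -1.1, 72.6]
ft_force: [-3.8, 0.5, 1.5]
finger_gap: 24.9
t 5.97 phi 63.5 r 85.5 ey 0.2 rot [179.1  -1.1  72.6] F [-3.8  0.5  1.5] gap 24.9 j [-6. 12. 85.  1. 82. 11.]
[5, -2, -12] [3, -1, -13] [1, 0, -13] [-1, 0, -13] [-3, 1, -13] [-5, 2, -12] [-7, 2, -11] [-8, 3, -10] 
radial fix [-1.4  0.3 -0.7] target phi 135.50314125790254
```

```bash
python3 -m pendant '[4,-2,-12,0,20, 3,-1,-13,0,20, 1,0,-13,0,20, -1,0,-13,0,20, -3,1,-13,0,20]'; python3 plan.py 9 8;  python3 - <<'E'
from h import *
w=viewer.snapshot("wrist"); t=viewer.snapshot("scene")
c=np.hstack([cv2.resize(w["frame"],(400,300)),cv2.resize(t["frame"][160:340,250:490],(400,300))]); cv2.imwrite("pics/c6.png",c)
E
```

```text
time: 6.38
tool_pos: [629.3, -13.1, 121.3]
tcp_rot: [179.4, -1.2, 72.6]
ft_force: [-13.8, 2.6, 10.3]
finger_gap: 25.0
t 6.38 phi 111.0 r 85.4 ey 0.2 rot [179.4  -1.2  72.6] F [-13.8   2.6  10.3] gap 25.0 j [-6. 15. 88.  1. 76. 11.]
[-5, 2, -12] [-7, 2, -11] [-9, 3, -10] [-10, 3, -8] [-11, 4, -6] [-12, 4, -4] [-12, 4, -2] [-13, 4, 0] 
radial fix [-1.3  0.3  0.5] target phi 182.9940886042112
```

View pics/c6.png

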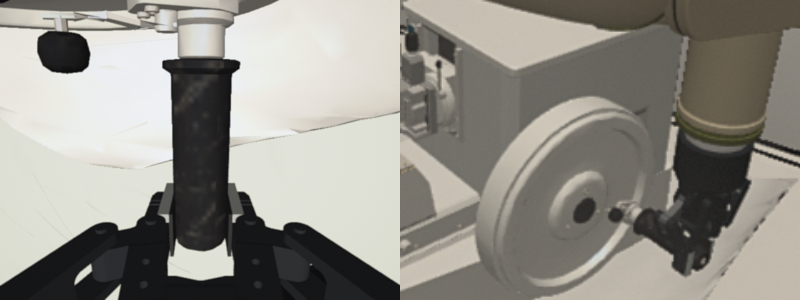

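```bash
python3 -m pendant '[-6,2,-12,0,20, -7,2,-11,0,20, -9,3,-10,0,20, -10,3,-8,0,20, -11,4,-6,0,20]'; python3 plan.py 9 8
```

```text
time: 6.9
tool_pos: [588.1, 0.2, 75.9]
tcp_rot: [179.0, -1.2, 72.6]
ft_force: [4.8, -5.0, -2.2]
finger_gap: 24.7
t 6.9 phi 154.4 r 84.3 ey 0.2 rot [179.   -1.2  72.6] F [ 4.8 -5.  -2.2] gap 24.7 j [-6. 12. 97.  1. 70. 12.]
[-12, 4, -5] [-12, 4, -3] [-13, 4, -1] [-12, 4, 1] [-12, 4, 3] [-11, 4, 5] [-11, 3, 7] [-9, 3, 9] 
radial fix [-0.2 -0.1  0.3] target phi 226.37600732577533
```

```bash
python3 -m pendant '[-12,4,-5,0,20, -12,4,-3,0,20, -13,4,-1,0,20, -12,4,1,0,20, -12,4,3,0,20, -11,4,5,0,20]'; python3 plan.py 9 8
```

```text
time: 7.4
tool_pos: [520.2, 21.7, 76.3]
tcp_rot: [178.0, -1.2, 72.5]
ft_force: [3.9, -2.5, -3.1]
finger_gap: 24.9
t 7.4 phi -155.3 r 83.2 ey 0.0 rot [178.   -1.2  72.5] F [ 3.9 -2.5 -3.1] gap 24.9 j [ -4.   1. 109.   1.  68.  14.]
[-11, 4, 6] [-10, 3, 8] [-9, 3, 10] [-7, 2, 11] [-5, 2, 12] [-3, 1, 13] [-1, 0, 13] [0, 0, 13] 
radial fix [-0.3  0.1 -0.7] target phi -83.31852081276244
```

```bash
python3 -m pendant '[-11,4,6,0,20, -10,3,8,0,20, -9,3,10,0,20, -7,2,11,0,20, -5,2,12,0,20]'; python3 plan.py 9 8
python3 - <<'E'
from h import *
w=viewer.snapshot("wrist"); t=viewer.snapshot("scene")
c=np.hstack([cv2.resize(w["frame"],(400,300)),cv2.resize(t["frame"][160:340,250:490],(400,300))]); cv2.imwrite("pics/c7.png",c)
E
```

```text
time: 7.82
tool_pos: [479.6, 34.7, 123.5]
tcp_rot: [177.3, -1.2, 72.5]
ft_force: [7.2, -3.4, -8.7]
finger_gap: 24.9
t 7.82 phi -110.1 r 82.5 ey 0.0 rot [177.3  -1.2  72.5] F [ 7.2 -3.4 -8.7] gap 24.9 j [ -2. -10. 114.   0.  73.  15.]
[-3, 1, 13] [-1, 0, 13] [1, 0, 13] [2, -1, 13] [4, -1, 12] [6, -2, 11] [8, -2, 10] [9, -3, 9] 
radial fix [-1.4  0.4 -0.5] target phi -38.13279227234466
```

View pics/c7.png

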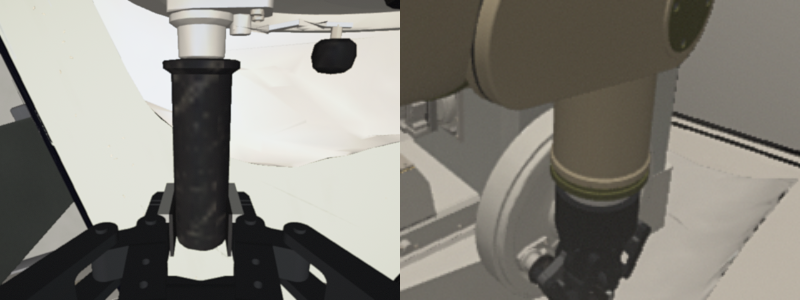

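```bash
python3 -m pendant '[-3,1,13,0,20, -1,0,13,0,20, 1,0,13,0,20, 2,-1,13,0,20, 4,-1,12,0,20]'; python3 plan.py 7 6
```

```text
time: 8.33
tool_pos: [481.1, 34.2, 185.5]
tcp_rot: [177.4, -1.2, 72.5]
ft_force: [8.1, -1.3, -14.8]
finger_gap: 24.9
t 8.33 phi -66.1 r 82.9 ey -0.0 rot [177.4  -1.2  72.5] F [  8.1  -1.3 -14.8] gap 24.9 j [ -2. -13. 110.   1.  80.  15.]
[5, -1, 9] [6, -2, 8] [6, -2, 8] [7, -2, 7] [8, -3, 6] [9, -3, 5] 
radial fix [-0.9  0.3  0.4] target phi -24.065314201229995
```

```bash
python3 -m pendant '[5,-1,9,0,20, 6,-2,8,0,20, 6,-2,8,0,20, 7,-2,7,0,20, 7,-2,5,0,20]'; python3 plan.py 4 3;python3 -m pendant '[0,0,0,0,20,0,0,0,0,20]'; python3 plan.py 4 3
```

```text
time: 8.75
tool_pos: [511.0, 24.6, 222.8]
tcp_rot: [177.9, -1.1, 72.5]
ft_force: [-5.3, 2.0, -4.1]
finger_gap: 25.2
t 8.75 phi -32.1 r 83.7 ey -0.0 rot [177.9  -1.1  72.5] F [-5.3  2.  -4.1] gap 25.2 j [ -3.  -9. 102.   1.  84.  14.]
[5, -2, 3] [5, -2, 3] [5, -2, 2] 
radial fix [-0.2  0.1  0.3] target phi -20.067648265346016
time: 8.92
tool_pos: [513.4, 23.8, 224.4]
tcp_rot: [177.7, -1.1, 72.5]
ft_force: [-1.9, 2.4, -7.1]
finger_gap: 24.7
t 8.92 phi -30.0 r 83.7 ey -0.1 rot [177.7  -1.1  72.5] F [-1.9  2.4 -7.1] gap 24.7 j [ -3.  -8. 102.   1.  84.  14.]
[5, -2, 3] [5, -2, 2] [5, -2, 2] 
radial fix [-0.1  0.1  0.2] target phi -18.000853158990846
```

```bash
python3 -m pendant '[4,-1,2,0,20, 4,-1,2,0,20, 3,-1,1,0,20, 0,0,0,0,20,0,0,0,0,20]' >/dev/null; python3 plan.py 4 3;python3 -m pendant '[0,0,0,0,20,0,0,0,0,20,0,0,0,0,20]'
python3 - <<'E'
from h import *
w=viewer.snapshot("wrist"); t=viewer.snapshot("scene")
c=np.hstack([cv2.resize(w["frame"],(400,300)),cv2.resize(t["frame"][160:340,250:490],(400,300))]); cv2.imwrite("pics/c8.png",c)
E
```

```text
t 9.33 phi -22.2 r 84.0 ey -0.1 rot [178.   -1.   72.5] F [-2.7  0.8 -4.3] gap 24.7 j [ -4.  -7. 100.   1.  85.  14.]
[5, -2, 2] [5, -2, 2] [5, -2, 1] 
radial fix [0.  0.1 0. ] target phi -10.235697392735041
time: 9.58
tool_pos: [523.0, 20.8, 229.6]
tcp_rot: [178.0, -1.0, 72.5]
ft_force: [-0.6, -0.8, -4.1]
finger_gap: 24.8
```

View pics/c8.png

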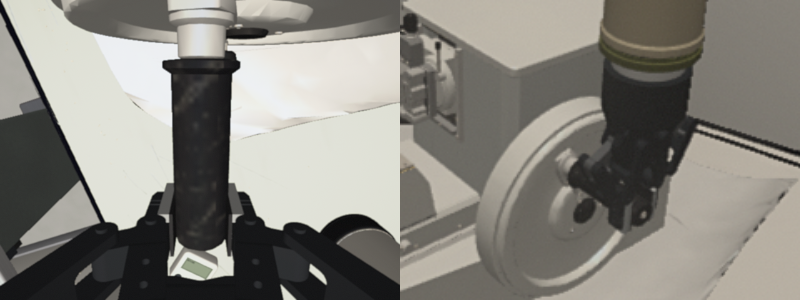

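```bash
python3 -m pendant '[3,-1,1,0,20, 1,0,0,0,20, 0,0,0,0,20,0,0,0,0,20,0,0,0,0,20]';  python3 plan.py 4 3
```

```text
time: 10.1
tool_pos: [526.2, 19.7, 231.0]
tcp_rot: [178.1, -1.0, 72.5]
ft_force: [-2.4, 0.7, -2.1]
finger_gap: 25.1
t 10.1 phi -19.8 r 84.1 ey -0.0 rot [178.1  -1.   72.5] F [-2.4  0.7 -2.1] gap 25.1 j [-4. -6. 99.  1. 85. 14.]
[5, -2, 2] [5, -2, 1] [6, -2, 1] 
radial fix [ 0.   0.  -0.1] target phi -7.7544856997201705
```

Back at the starting pose. Release, then retreat straight up.

```bash
python3 -m pendant '[0,0,0,0,40, 0,0,0,0,60, 0,0,0,0,85, 0,0,0,0,85, 0,0,0,0,85, 0,0,0,0,85]'
python3 - <<'E'
from h import *
w=viewer.snapshot("wrist"); cv2.imwrite("pics/c9.png",w["frame"])
E
```

```text
time: 10.6
tool_pos: [528.7, 19.4, 233.9]
tcp_rot: [177.7, -1.1, 72.5]
ft_force: [0.3, -0.6, -0.1]
finger_gap: 85.0
```

View pics/c9.png

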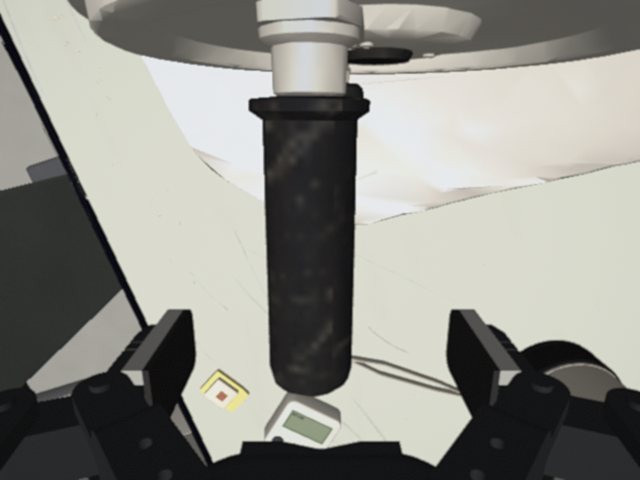

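```bash
python3 -m pendant '[0,0,15,0,85, 0,0,25,0,85, 0,0,30,0,85, 0,0,30,0,85, 0,-20,30,0,85, 0,-30,0,0,85, -20,-30,0,0,85, -30,-30,0,0,85, -30,-30,0,0,85, -20,-20,0,0,85, 0,0,0,0,85,0,0,0,0,85]'; python3 -m pendant '[0,0,0,0,85,0,0,0,0,85,0,0,0,0,85,0,0,0,0,85]';python3 - <<'E'
from h import *
from scipy.optimize import least_squares
s=viewer.snapshot("scene"); t=viewer.snapshot("top")
crop(s,230,150,190,190,3,"pics/sc10.png"); cv2.imwrite("pics/t10.png",t["frame"])
Q=[]
for n,im,(x0,y0,w,h) in (("s",s,(362,258,42,40)),("t",t,(372,258,48,28))):
    f=im["frame"][y0:y0+h,x0:x0+w].max(2); m=f<(60 if n=="s" else 45)
    ys,xs=np.nonzero(m); q=np.array([P(im,x+x0,y+y0) for x,y in zip(xs,ys)]); Q.append(q[q[:,2]>225])
def res(p,q):
    yaw,x0,z0,tl=p
    d=np.array([-np.sin(yaw),np.cos(yaw),tl]); d/=np.linalg.norm(d)
    r=q-np.array([x0,50,z0]); r=r-np.outer(r@d,d)
    return np.linalg.norm(r,axis=1)-13.5
for q in (Q[0],Q[1],np.vstack(Q)):
    if len(q)>50:
        o=least_squares(res,[-.29,536,248,0],args=(q,),loss="soft_l1"); print(len(q),np.degrees(o.x[[0,3]]),o.x[1:3])
print(sensors.sense()["ft_force"].round(1))
old=cv2.imread("pics/scene0.png"); 
print("head template shift:",end=" ")
T=old[170:235,243:285]; R=cv2.matchTemplate(s["frame"][150:260,223:305],T,cv2.TM_CCOEFF_NORMED); _,mx,_,l=cv2.minMaxLoc(R); print(mx,l[0]-20,l[1]-20)
E
```

```text
time: 11.65
tool_pos: [422.8, -144.9, 369.7]
tcp_rot: [177.6, -0.9, 72.8]
ft_force: [-0.1, 0.3, -0.1]
finger_gap: 85.1
time: 11.98
tool_pos: [424.2, -143.5, 369.8]
tcp_rot: [177.6, -0.9, 72.8]
ft_force: [-0.3, -0.1, -0.3]
finger_gap: 84.7
688 [-18.31612349  -0.36721886] [534.29217926 247.54640459]
596 [-18.005534     0.82406176] [536.06063231 248.29249211]
1284 [-18.77808351   0.4322489 ] [535.0897009  248.04303849]
[-0.2  0.5  0.1]
head template shift: 0.996844470500946 0 0
```

View pics/sc10.png

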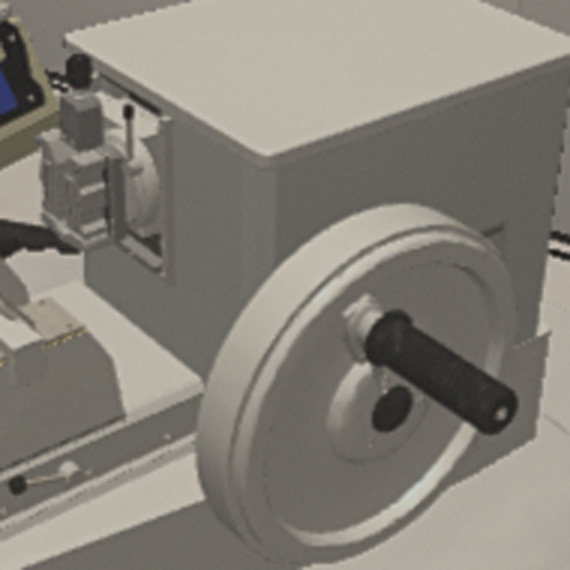

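```bash
python3 -c "
from bench import job
print(job.hand_in())"
```

```text
the job is handed in; nothing more can be done
None
```

I turned the handwheel one full clockwise turn, released the grip, backed the arm away and handed the job in at about 12 s of the 61 s allowed. The hand-in gives no verdict, so the result rests on my own checks.

- **Stroke:** I gripped the black handle near its free end with 60 N and took it round in steps of about 8–9°. The tool stayed within 1.5 mm of the 84 mm circle, and the finger gap held at about 25 mm. The largest wrist force I read was about 17 N.
- **Wheel position:** After release, the fitted grip axis was about 1.6 mm from where it started, well inside the 22 mm allowed. I estimate the wheel angle went from about +0.27 to −6.0 rad.
- **Specimen head:** Matching the scene picture against the first one showed no shift of the head. I did not measure how far it dropped at the bottom of the stroke; that is inferred from the wheel passing through the lower half.
- **Clear of the machine:** The gripper was open, about 200 mm from the handle, with wrist force near zero.
- **Disagreements:** The grip-axis fits from the two cameras differed by about 2 mm, close to the calibration limit. The tool also drifted up to 25 mm after fast moves and tilted about 2–3° during the turn; I corrected the position drift before gripping and left the tilt as it was.

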